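# Make up two lamp repair kits

### The arm

A 6-joint arm with a two-finger parallel gripper is mounted at the origin on the work surface. World frame = base frame: x ahead of the robot, y to its left, z up, the work surface at z = 0. Lengths are in m, angles in rad, forces in N, time in s.
With the tool pointing down it reaches from about 0.325 to 1 m from the base axis. Payload 5.1 kg.
Tool frame: the origin (TCP) lies on the mounting face of the last link; the fingertips stand 173 mm ahead of it and the grasp point (between the pads) lies 155 mm ahead of it; y points along the fingers, z is the direction in which the jaws open and shut, and the axes are right-handed (so a half turn about y gives the same grasp; the last joint's range is limited). The gripper opens to 85 mm and grips with 20 to 120 N. Pads are 22 mm wide; open, the fingers measure 114 mm over their backs; the gripper's body (76 mm by 85 mm) begins 54 mm behind the grasp point. The pads swing forward as they close: fully open they stand 13 mm farther back than shut.
Start: joints at [-1.277, 0.124, 1.65, -0, 1.367, -0.083], TCP at [0.239, -0.604, 0.405] pointing down, gripper open.
Joint ranges: [-2.61, 2.61], [-1.02, 2.33], [0.03, 2.71], [-1.35, 4.49], [0.32, 2.68], [-2.91, 2.91]. Speed limits (rad/s): [2.57, 2.57, 3.14, 3.14, 3.14, 3.14].

### API

Orientations are given as a unit quaternion [x, y, z, w].
In Python, from workcell import sensors, camera, camera_model, close_job gives the robot as it stands. The module is installed in compiled form; this text tells all that it offers.
- The arm moves only by the shell command python3 -m jog 'ROWS' [OPENING] [FORCE]. ROWS is a JSON object of lists of equal length, an entry for each row: "delta_pos": the shift along the tool's x, y, z in mm, a list of three; "dr": the turn, a rotation vector about the tool's x, y, z in degrees, a list of three. In form: {"delta_pos": [[dx, dy, dz], ...], "dr": [[ax, ay, az], ...]}. A call has 1 to 12 rows; each row shifts and turns the commanded pose from where the row before left it, along the tool's axes as they then stand; what a row does not reach is not made up. A row lasts 1/8 s, in which the tool goes at most 62.5 mm and 10.7 degrees, less where a joint would pass 70% of its speed; a pose out of reach is approached as far as the arm can. A call with a gripper value outside its range is refused whole. OPENING is the finger opening in mm, from 0 to 85.4, set as the call begins (- or left out, the last holds). The fingers move at their own pace and stop on an object; FORCE is the grip in N (left out, the last holds). Time passes only in rows, so rows that do not move let the fingers close. It gives the time, the measured TCP pose, the force and the opening at its end, in the units of the state.
- sensors.get_obs(): the state, without advancing time (a new reading comes with each control period).
- camera(name): name is "scene" or "top" or "wrist"; returns the picture (400x640x3 uint8, red, green, blue); there is no depth.
- camera_model(name): a dict with "camera_matrix" (3x3 intrinsics, pixels), "pose" (4x4, takes a point from camera to world coordinates); the wrist camera has in their place "tool_from_camera" (4x4, takes a point from camera to tool coordinates, whose origin is the TCP and whose axes are the tool frame's). Camera axes: x right, y down, z forward; pixel columns grow to the right and rows downward; lengths in m; the calibration is good to about 2 mm. A picture is of the moment at which its call begins: read the wrist's pose just before it. camera_model takes no time and is no camera call.
- close_job(): hands the job in, once; it reports no verdict.
The state is a dict: "t": time; "joints": joint angles; "qvel": joint speeds; "tau": joint torques, N m; "eef_pos": TCP position; "orientation": TCP orientation; "force": force on the tool from outside, world axes, zero at the start; "ft_torque": the same for the moment, N m; "opening": finger opening in m.
Only numpy, scipy, OpenCV 4.12 (cv2) and the standard library are available. Lean on these libraries where they do the work, as an engineer would, in place of code of your own. Each camera call takes 0.05 s, during which the arm holds its last target.

### The job

Make up the parts kits for two lamp repairs from the stock on the mat: the headlamp kit, in the long tray, gets the long driver unit, the large dust cap and the levelling motor; the fog lamp kit, in the short tray, gets the short driver unit and the small dust cap. Set each part down without dropping it, the same way up as it was, flat on the tray's floor beside the others. Leave the lens module and the fan standing where they are.

Things in the scene. Friction and masses are not known exactly. Their poses are not given: they have to be found in the camera images.
- long_driver: The longer of two aluminium LED driver units, fins up: flange 86 x 46 x 4 mm (x by y by z), on it a finned body 64 mm long, 46 mm wide, 30 mm high in all, small black plug socket at the +x end. Origin: centre of the underside; x along the fins, z up. Grip its flat sides, 46 mm apart along y. Any yaw; under 0.3 kg. Like all stock it lies on a 3 mm thick mat, parts at least 0.1 m apart.
- short_driver: The shorter of two aluminium LED driver units, fins up: flange 54 x 46 x 4 mm (x by y by z), on it a finned body 32 mm long, 46 mm wide, 30 mm high in all, small black plug socket at the +x end. Origin: centre of the underside; x along the fins, z up. Grip its flat sides, 46 mm apart along y. Any yaw; under 0.3 kg. Like all stock it lies on a 3 mm thick mat, parts at least 0.1 m apart.
- large_cap: The larger of two round black dust caps, 84 mm across, thumb web up: disc 17 mm high, and on it an upright grey web 60 mm long (x) and 12 mm thick (y), its top 36 mm above the underside, to be gripped across its thickness. Origin: centre of the underside; z up. Any yaw; under 0.1 kg. Lies on the 3 mm mat.
- small_cap: The smaller of two round black dust caps, 56 mm across, thumb web up: disc 17 mm high, and on it an upright grey web 38 mm long (x) and 12 mm thick (y), its top 36 mm above the underside, to be gripped across its thickness. Origin: centre of the underside; z up. Any yaw; under 0.1 kg. Lies on the 3 mm mat.
- motor: Headlamp levelling motor, spindle up: black body 48 x 44 x 28 mm (x by y by z), centred 6 mm to -x of the origin; on it a round neck and a white ball-ended spindle, 60 mm high in all; grey plug socket on the +x side, reaching 30 mm from the origin. Origin: underside, mid-length; z up. Grip the body across y (44 mm), below 28 mm. Any yaw; under 0.2 kg. Lies on the 3 mm mat.
- long_tray: The longer of two open blue kit trays: 300 x 140 mm outside (x by y), walls 5 mm thick and 20 mm high in all, upper face of the floor 5 mm above the origin. Stands to the left or the right of the stock, x pointing away from the robot within about 0.1 rad; does not shift. Origin: centre of the underside; z up.
- short_tray: The shorter of two open blue kit trays: 180 x 140 mm outside (x by y), walls 5 mm thick and 20 mm high in all, upper face of the floor 5 mm above the origin. Stands to the left or the right of the stock, x pointing away from the robot within about 0.1 rad; does not shift. Origin: centre of the underside; z up.
- lens_module: Projector lens module standing on its square aluminium heat sink (60 x 60 mm), round black holder and clear glass lens at the top, 73 mm high. Stays where it is. Origin: centre of the underside; z up.
- fan: Square black cooling fan with a grey rotor, 60 x 60 x 20 mm, lying flat. Stays where it is. Origin: centre of the underside; z up.
Things that resemble listed ones, but are neither listed nor needed, are in the scene too. Leave any black look-alike of the short_tray alone. What is shaped like the short_driver but brown is not meant.

How it is judged:
By the outcome, as a careful person would: the job done as asked, in the order asked, and still so for the second after the job is handed in, with the robot touching nothing.
It also fails if it takes over 134 s, if anything falls off the work surface, if the arm or the gripper's body presses on something with over 40 N, if the wrist force passes 120 N, or if a joint passes its speed limit or range.

## Working session

There is one attempt and no reset: what is moved stays moved. The work goes in short steps, Python scripts to look and compute and a shell command to move; the robot and the scene stay as the last step left them, time stands still between calls to the robot, and variables do not carry over. Pictures are saved under pics/ and viewed, and the job is handed in when it is done.

```bash
mkdir -p pics; python3 - <<'E'
from workcell import sensors,camera,camera_model
import cv2,numpy as np
np.set_printoptions(precision=4,suppress=True)
o=sensors.get_obs()
print(o)
for n in("top","scene","wrist"):
    im=camera(n); cv2.imwrite(f"pics/{n}0.png",im[:,:,::-1]); print(n,camera_model(n))
E
```

```text
{'t': 0.0, 'joints': array([-1.2767,  0.1245,  1.6517,  0.    ,  1.3675, -0.0826]), 'qvel': array([ 0.0007,  0.0002,  0.0005, -0.0018, -0.0011,  0.0017]), 'tau': array([  0.0004, -42.362 , -36.5452,  -0.0001,   0.0068,   0.    ]), 'eef_pos': array([ 0.239 , -0.6042,  0.4034]), 'orientation': array([-0.1325,  0.6953, -0.6939,  0.1323]), 'force': array([-0.3462, -1.4961, -0.2867]), 'ft_torque': array([0.007 , 0.0157, 0.0416]), 'opening': 0.08556675575438481}
top {'camera_matrix': array([[407.4169,   0.    , 317.3575],
       [  0.    , 407.4169, 199.073 ],
       [  0.    ,   0.    ,   1.    ]]), 'pose': array([[ 0.0133, -0.9925,  0.1219,  0.4882],
       [-0.9999, -0.0143, -0.0072,  0.1157],
       [ 0.0089, -0.1217, -0.9925,  1.2035],
       [ 0.    ,  0.    ,  0.    ,  1.    ]])}
scene {'camera_matrix': array([[509.3597,   0.    , 324.1762],
       [  0.    , 509.3597, 201.5815],
       [  0.    ,   0.    ,   1.    ]]), 'pose': array([[ 0.246 ,  0.777 , -0.5795,  1.635 ],
       [ 0.9693, -0.194 ,  0.1513, -0.1233],
       [ 0.0051, -0.5989, -0.8008,  1.4315],
       [ 0.    ,  0.    ,  0.    ,  1.    ]])}
wrist {'camera_matrix': array([[284.7262,   0.    , 317.9924],
       [  0.    , 284.7262, 195.387 ],
       [  0.    ,   0.    ,   1.    ]]), 'tool_from_camera': array([[ 0.0005,  0.9532,  0.3022, -0.0768],
       [ 0.0011, -0.3022,  0.9532,  0.0304],
       [ 1.    , -0.0001, -0.0012, -0.0003],
       [ 0.    ,  0.    ,  0.    ,  1.    ]])}
```

View pics/top0.png

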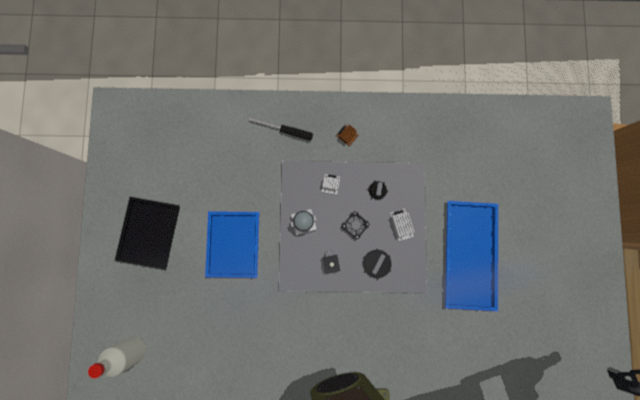

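View pics/scene0.png

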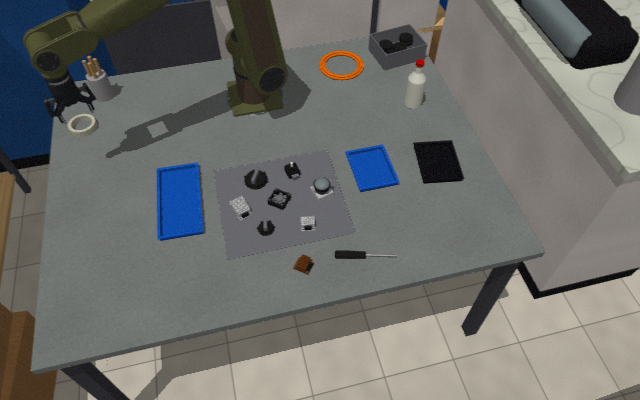

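View pics/wrist0.png

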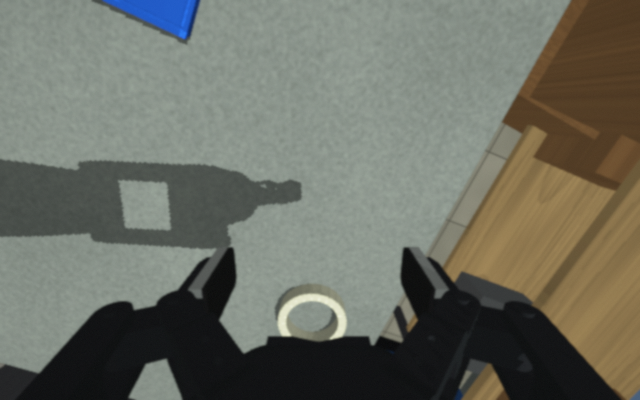

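```bash
cat > h.py <<'E'
import numpy as np,cv2
from workcell import sensors,camera,camera_model
from scipy.spatial.transform import Rotation as R
np.set_printoptions(precision=4,suppress=True)
def cam(n,obs=None):
    m=camera_model(n);K=m["camera_matrix"]
    if n=="wrist":
        T=np.eye(4);T[:3,:3]=R.from_quat(obs["orientation"]).as_matrix();T[:3,3]=obs["eef_pos"]
        return K,T@m["tool_from_camera"]
    return K,m["pose"]
def ray(K,P,uv,z):
    d=np.c_[np.atleast_2d(uv).astype(float),np.ones(len(np.atleast_2d(uv)))]@np.linalg.inv(K).T@P[:3,:3].T
    c=P[:3,3];s=(z-c[2])/d[:,2]
    return (c+d*s[:,None])[:,:2]
def proj(K,P,X):
    X=np.atleast_2d(X);q=(X-P[:3,3])@P[:3,:3];q=q@K.T;return q[:,:2]/q[:,2:]
def state():
    o=sensors.get_obs();M=R.from_quat(o["orientation"]).as_matrix()
    print("t",round(o["t"],2),"pos",o["eef_pos"]*1e3,"F",o["force"],"open",round(o["opening"]*1e3,1));print("axes cols x,y,z\n",M);return o
E
python3 - <<'E'
from h import *
im=cv2.imread("pics/top0.png")
cv2.imwrite("pics/top0z.png",cv2.resize(im[100:300,270:440],None,fx=3.5,fy=3,interpolation=cv2.INTER_CUBIC)[:600])
K,P=cam("top")
hsv=cv2.cvtColor(im,cv2.COLOR_BGR2HSV)
m=cv2.inRange(hsv,(100,150,60),(130,255,255))
cs,_=cv2.findContours(m,cv2.RETR_EXTERNAL,cv2.CHAIN_APPROX_NONE)
for c in cs:
    if cv2.contourArea(c)<500: continue
    r=cv2.minAreaRect(c);b=cv2.boxPoints(r);w=ray(K,P,b,.020)
    print("tray",b.round(0).tolist(),"ctr",w.mean(0),"edges",np.linalg.norm(w-np.roll(w,-1,0),axis=1),w)
for n,uv,z in [("longdrv",(402,224),.033),("shortdrv",(331,184),.033),("large",(377,264),.03),("small",(377,190),.03),("motor",(331,264),.031),("lens",(304,221),.05),("fan",(355,225),.023)]:
    print(n,ray(K,P,uv,z))
state()
E
```

```text
tray [[206.0, 276.0], [207.0, 211.0], [258.0, 212.0], [257.0, 277.0]] ctr [0.5004 0.3517] edges [0.1867 0.149  0.1867 0.1462] [[0.4078 0.4233]
 [0.5944 0.4277]
 [0.5931 0.2787]
 [0.4064 0.2771]]
tray [[446.0, 201.0], [497.0, 201.0], [497.0, 310.0], [446.0, 310.0]] ctr [ 0.4783 -0.3402] edges [0.1502 0.3125 0.1454 0.3119] [[ 0.6333 -0.2703]
 [ 0.6354 -0.4205]
 [ 0.3232 -0.4078]
 [ 0.3214 -0.2624]]
longdrv [[ 0.5631 -0.1374]]
shortdrv [[0.6767 0.0681]]
large [[ 0.4483 -0.0652]]
small [[ 0.6614 -0.0662]]
motor [[0.4466 0.0659]]
lens [[0.5667 0.1444]]
fan [[ 0.559 -0.003]]
t 0.15 pos [ 239.0952 -604.2185  403.709 ] F [ 0.0247 -0.8614 -1.0667] open 85.3
axes cols x,y,z
 [[-0.9298 -0.0005  0.368 ]
 [-0.368   0.0016 -0.9298]
 [-0.0001 -1.     -0.0016]]
```

View pics/top0z.png

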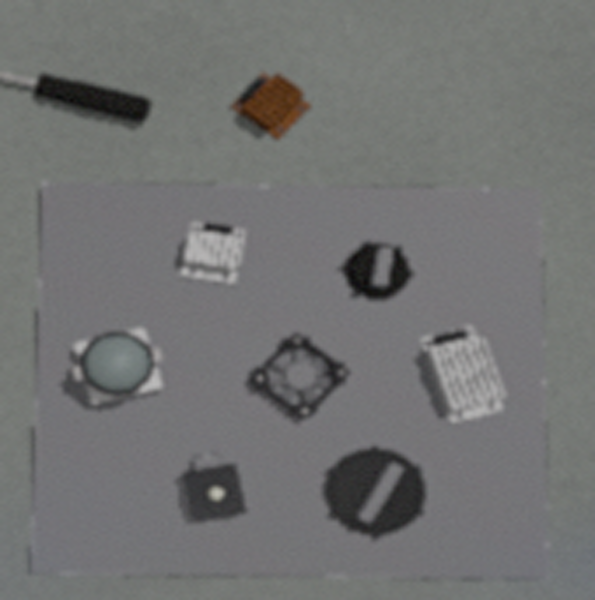

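```bash
python3 -m jog '{"delta_pos":[[-47,4,-31],[-47,4,-31],[-47,4,-32],[-47,4,-32],[-47,4,-31],[-48,4,-31],[-48,4,-31],[-48,4,-32],[-47,4,-32],[-47,4,-32],[0,0,0],[0,0,0]],"dr":[[0,0,0],[0,0,0],[0,0,0],[0,0,0],[0,0,0],[0,0,0],[0,0,0],[0,0,0],[0,0,0],[0,0,0],[0,0,0],[0,0,0]]}'
python3 - <<'E'
from h import *
o=state();im=camera("wrist")[:,:,::-1];cv2.imwrite("pics/w1.png",im)
np.savez("w1.npz",im=im,p=o["eef_pos"],q=o["orientation"])
E
```

```text
t: 1.65
eef_pos: [0.563, -0.1373, 0.3643]
orientation: [-0.133, 0.695, -0.695, 0.132]
force: [-0.0, -0.6, -0.3]
opening: 0.0854
t 1.65 pos [ 562.9567 -137.3245  364.3113] F [-0.0275 -0.6269 -0.34  ] open 85.4
axes cols x,y,z
 [[-0.9296 -0.0009  0.3686]
 [-0.3686 -0.0001 -0.9296]
 [ 0.0009 -1.     -0.0002]]
```

View pics/w1.png

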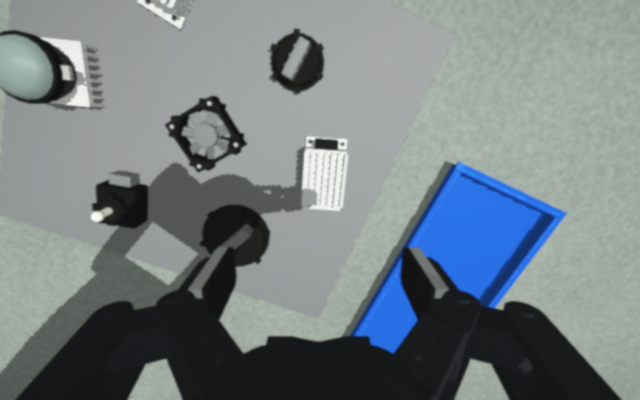

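```bash
cat >> h.py <<'E'
def snap(name):
    o=state();im=camera("wrist")[:,:,::-1].copy();cv2.imwrite(f"pics/{name}.png",im)
    np.savez(name+".npz",im=im,p=o["eef_pos"],q=o["orientation"]);return o,im
def load(name):
    d=np.load(name+".npz");o=dict(eef_pos=d["p"],orientation=d["q"]);K,P=cam("wrist",o);return d["im"],K,P
def crop(im,x0,y0,x1,y1,f,name):
    cv2.imwrite(f"pics/{name}.png",cv2.resize(im[y0:y1,x0:x1],None,fx=f,fy=f,interpolation=cv2.INTER_CUBIC))
E
python3 - <<'E'
from h import *
im,K,P=load("w1")
crop(im,285,120,365,230,5,"w1a")
crop(im,0,0,340,280,2.2,"w1b")
E
```

```text
(no output)
```

View pics/w1a.png

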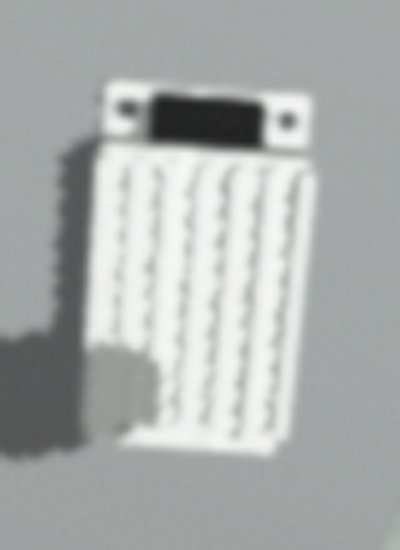

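View pics/w1b.png

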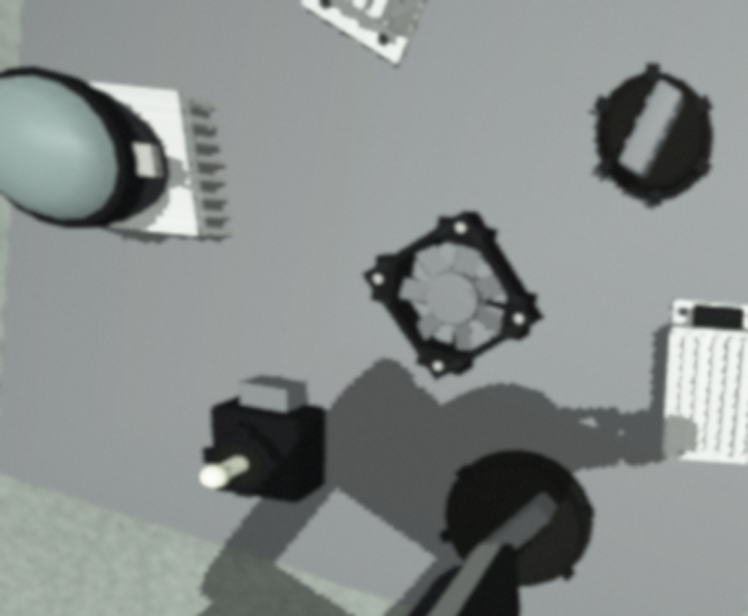

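```bash
python3 - <<'E'
from h import *
im,K,P=load("w1")
f=lambda p:(np.array(p)/5+[285,120])
t=ray(K,P,f([[100,150],[314,160],[288,440],[84,436]]),.033)
fl=ray(K,P,f([[107,82],[312,96],[275,455]]),.007)
print("top",t,t.mean(0),[np.linalg.norm(t[i]-t[i-1]) for i in range(4)])
print("fl",fl, np.linalg.norm(fl[1]-fl[0]),np.linalg.norm(fl[2]-fl[1]),"ctr",(fl[0]+fl[2])/2)
d=(t[0]+t[1]-t[2]-t[3]);print("yaw",np.degrees(np.arctan2(d[1],d[0])),np.degrees(np.arctan2(*(fl[1]-fl[2])[::-1])))
E
```

```text
top [[ 0.5868 -0.1124]
 [ 0.6015 -0.1552]
 [ 0.5415 -0.1748]
 [ 0.5254 -0.1318]] [ 0.5638 -0.1436] [np.float64(0.06435497227672621), np.float64(0.045281975131525834), np.float64(0.06314725185648731), np.float64(0.045879136196243314)]
fl [[ 0.5976 -0.1087]
 [ 0.6118 -0.153 ]
 [ 0.5287 -0.1791]] 0.046537785966126274 0.08714381687322635 ctr [ 0.5631 -0.1439]
yaw 17.85659615976274 17.42411206088088
```

```bash
python3 -m jog '{"delta_pos":[[2,30,6],[0,50,0],[0,40,0],[0,30,0],[0,0,0]],"dr":[[0,3.6,0],[0,0,0],[0,0,0],[0,0,0],[0,0,0]]}' 65
python3 - <<'E'
from h import *
o,im=snap("w2")
E
```

```text
t: 2.33
eef_pos: [0.5615, -0.1447, 0.2119]
orientation: [-0.112, 0.7, -0.698, 0.108]
force: [-0.5, 0.9, 0.9]
opening: 0.0651
t 2.33 pos [ 561.524  -144.6712  211.9053] F [-0.4631  0.8748  0.8817] open 65.1
axes cols x,y,z
 [[-0.9518 -0.0059  0.3066]
 [-0.3066  0.002  -0.9518]
 [ 0.005  -1.     -0.0037]]
```

View pics/w2.png

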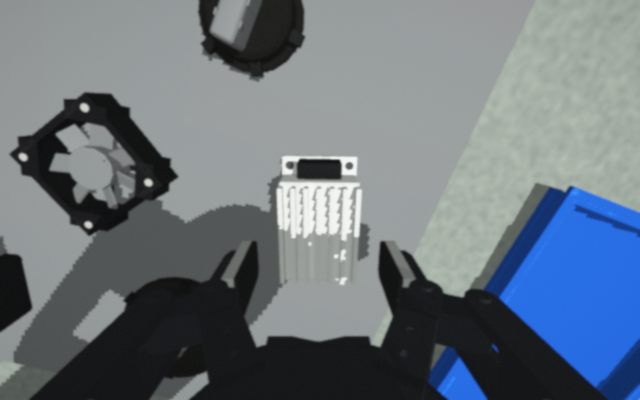

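```bash
python3 -m jog '{"delta_pos":[[-2,15,0],[0,11,0],[0,0,0]],"dr":[[0,0,0],[0,0,0],[0,0,0]]}' 65
python3 -m jog '{"delta_pos":[[0,0,0],[0,0,0],[0,0,0],[0,0,0],[0,0,0]],"dr":[[0,0,0],[0,0,0],[0,0,0],[0,0,0],[0,0,0]]}' 30 50
python3 - <<'E'
from h import *
o,im=snap("w3")
E
```

```text
t: 2.75
eef_pos: [0.5649, -0.143, 0.1878]
orientation: [-0.111, 0.699, -0.698, 0.11]
force: [0.3, -0.9, -0.7]
opening: 0.0651
t: 3.38
eef_pos: [0.5657, -0.1432, 0.1894]
orientation: [0.11, -0.698, 0.699, -0.111]
force: [-0.1, 0.4, 3.8]
opening: 0.0448
t 3.38 pos [ 565.6507 -143.2199  189.3809] F [-0.057   0.3962  3.8109] open 44.8
axes cols x,y,z
 [[-0.9511  0.0012  0.3089]
 [-0.3089 -0.0003 -0.9511]
 [-0.001  -1.      0.0007]]
```

View pics/w3.png

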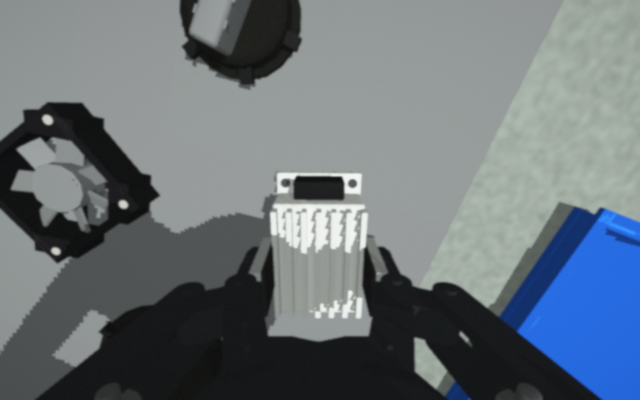

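```bash
python3 -m jog '{"delta_pos":[[0,-20,0],[0,-40,0],[0,-45,0],[15.5,0,47],[15.5,0,47],[15.5,0,48],[15.5,0,48],[0,0,0],[0,0,0],[0,0,0]],"dr":[[0,0,0],[0,0,0],[0,0,0],[0,0,0],[0,0,0],[0,0,0],[0,0,0],[0,10,0],[0,9.9,0],[0,0,0]]}'
python3 - <<'E'
from h import *
o,im=snap("w4")
E
```

```text
t: 4.68
eef_pos: [0.5646, -0.3431, 0.2937]
orientation: [0.011, 0.707, -0.707, -0.012]
force: [-0.3, -0.6, -2.2]
opening: 0.0446
t 4.67 pos [ 564.6007 -343.0593  293.6905] F [-0.2666 -0.5906 -2.2227] open 44.6
axes cols x,y,z
 [[-0.9995 -0.0009 -0.0317]
 [ 0.0317  0.0005 -0.9995]
 [ 0.0009 -1.     -0.0005]]
```

View pics/w4.png

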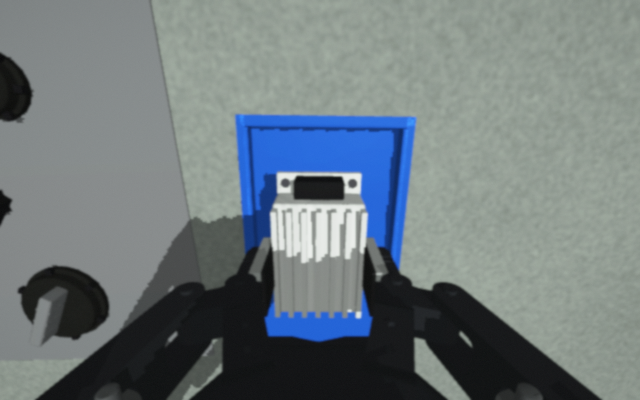

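```bash
python3 - <<'E'
from h import *
im,K,P=load("w4")
crop(im,225,100,430,260,3.5,"w4a")
hsv=cv2.cvtColor(im,cv2.COLOR_BGR2HSV);m=cv2.inRange(hsv,(100,130,50),(130,255,255))
for v in range(112,240,12):
    xs=np.where(m[v])[0];
    if len(xs): print(v,xs.min(),xs.max(),ray(K,P,[[xs.min()-.5,v],[xs.max()+.5,v]],.02).ravel())
for u in (250,290,330,370,405):
    ys=np.where(m[:,u])[0];print(u,ys.min(),ray(K,P,[u,ys.min()-.5],.02))
E
```

```text
124 236 414 [ 0.6282 -0.2761  0.6234 -0.4246]
136 237 413 [ 0.6184 -0.2757  0.6136 -0.4245]
148 238 412 [ 0.6084 -0.2754  0.6036 -0.4243]
160 238 410 [ 0.5981 -0.2742  0.5933 -0.4233]
172 240 409 [ 0.5875 -0.2747  0.5827 -0.4231]
184 240 408 [ 0.5766 -0.2734  0.5719 -0.423 ]
196 241 406 [ 0.5655 -0.273   0.5607 -0.4219]
208 242 405 [ 0.554  -0.2726  0.5493 -0.4217]
220 243 403 [ 0.5422 -0.2722  0.5375 -0.4206]
232 244 402 [ 0.5301 -0.2718  0.5254 -0.4203]
250 115 [[ 0.6354 -0.2889]]
290 115 [[ 0.6343 -0.3218]]
330 116 [[ 0.6325 -0.3547]]
370 116 [[ 0.6314 -0.3876]]
405 117 [[ 0.6297 -0.4164]]
```

View pics/w4a.png

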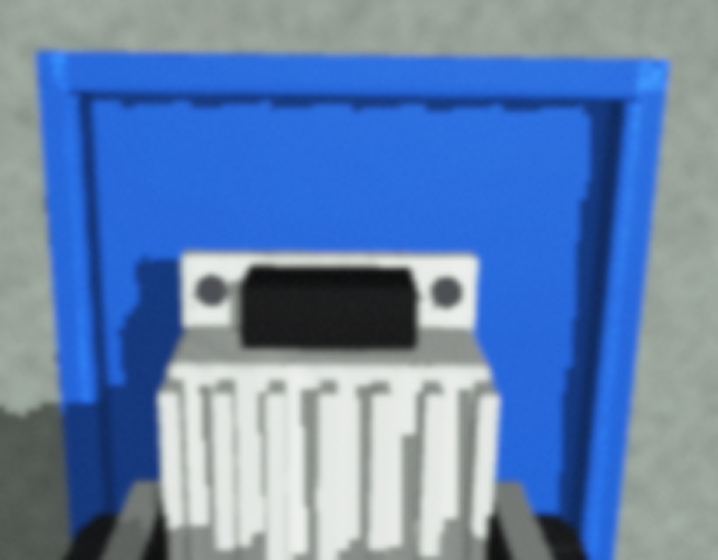

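```bash
python3 -m jog '{"delta_pos":[[-2.5,20,4],[0,40,0],[0,30,0],[0,5,0],[0,0,0],[0,0,0]],"dr":[[0,0.7,0],[0,0,0],[0,0,0],[0,0,0],[0,0,0],[0,0,0]]}'
python3 -m jog '{"delta_pos":[[0,2,0],[0,2,0],[0,0,0]],"dr":[[0,0,0],[0,0,0],[0,0,0]]}'
```

```text
t: 5.48
eef_pos: [0.5681, -0.3476, 0.2006]
orientation: [-0.017, -0.706, 0.708, 0.015]
force: [0.2, 0.2, -1.8]
opening: 0.0447
t: 5.85
eef_pos: [0.5673, -0.3471, 0.1947]
orientation: [0.016, 0.707, -0.707, -0.016]
force: [0.0, 0.4, -2.0]
opening: 0.0449
```

```bash
python3 -m jog '{"delta_pos":[[0,2,0],[0,0,0]],"dr":[[0,0,0],[0,0,0]]}'
python3 -m jog '{"delta_pos":[[0,1.5,0],[0,0,0]],"dr":[[0,0,0],[0,0,0]]}'
```

```text
t: 6.1
eef_pos: [0.5673, -0.347, 0.1924]
orientation: [0.016, 0.707, -0.707, -0.016]
force: [0.1, -1.0, -1.7]
opening: 0.045
t: 6.35
eef_pos: [0.5675, -0.3472, 0.1914]
orientation: [-0.016, -0.707, 0.707, 0.016]
force: [-1.0, 0.6, -0.6]
opening: 0.0448
```

```bash
python3 -m jog '{"delta_pos":[[0,1,0],[0,0,0]],"dr":[[0,0,0],[0,0,0]]}'
```

```text
t: 6.6
eef_pos: [0.5675, -0.3472, 0.1914]
orientation: [-0.016, -0.707, 0.707, 0.016]
force: [-3.7, 1.7, 5.0]
opening: 0.0445
```

```bash
python3 -m jog '{"delta_pos":[[0,0,0],[0,0,0],[0,0,0],[0,-30,0],[0,-40,0],[0,-45,0],[0,0,0]],"dr":[[0,0,0],[0,0,0],[0,0,0],[0,0,0],[0,0,0],[0,0,0],[0,0,0]]}' 62
python3 - <<'E'
from h import *
o,im=snap("w5")
E
```

```text
t: 7.48
eef_pos: [0.5687, -0.348, 0.311]
orientation: [-0.019, -0.705, 0.709, 0.013]
force: [-0.4, -0.1, 0.3]
opening: 0.0622
t 7.47 pos [ 568.6797 -347.997   311.0109] F [-0.3651 -0.0751  0.2935] open 62.2
axes cols x,y,z
 [[-0.9989  0.008  -0.0455]
 [ 0.0454 -0.0058 -0.9989]
 [-0.0083 -1.      0.0054]]
```

View pics/w5.png

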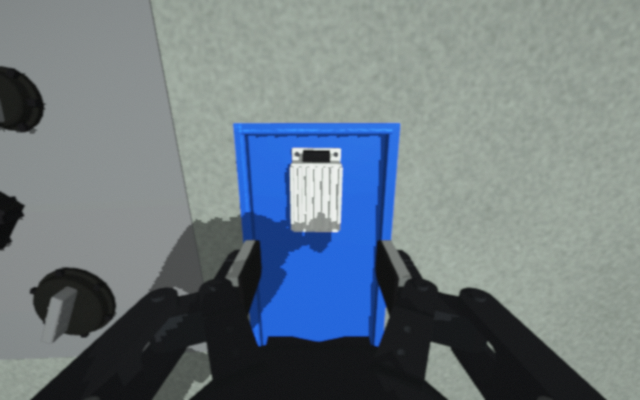

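```bash
python3 -m jog '{"delta_pos":[[22,0,-46],[22,0,-46],[22,0,-46],[22,0,-46],[23,0,-46],[23,0,-47],[0,0,0],[0,0,0],[0,0,0],[0,0,0]],"dr":[[0,0,0],[0,0,0],[0,0,0],[0,0,0],[0,0,0],[0,0,0],[0,7.2,0],[0,7.2,0],[0,7.1,0],[0,0,0]]}' 70
python3 - <<'E'
from h import *
o,im=snap("w6")
E
```

```text
t: 8.78
eef_pos: [0.4456, -0.0641, 0.3035]
orientation: [0.146, 0.692, -0.692, -0.148]
force: [0.0, 0.1, 0.0]
opening: 0.0702
t 8.78 pos [445.5626 -64.0927 303.4993] F [0.0283 0.1091 0.019 ] open 70.2
axes cols x,y,z
 [[-0.9134 -0.0029 -0.4071]
 [ 0.4071  0.0008 -0.9134]
 [ 0.003  -1.      0.0005]]
```

View pics/w6.png

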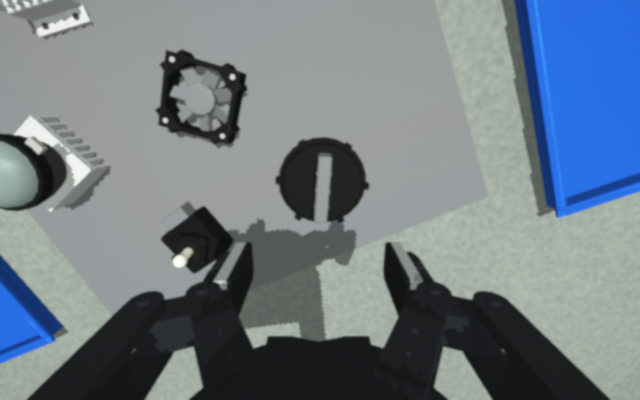

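```bash
python3 - <<'E'
from h import *
im,K,P=load("w6")
crop(im,270,130,380,230,5,"w6a")
g=cv2.cvtColor(im,cv2.COLOR_BGR2GRAY)
m=(g<60).astype(np.uint8);m[235:]=0;m[:,:270]=0;m[:,380:]=0;m=cv2.morphologyEx(m,cv2.MORPH_CLOSE,np.ones((21,21),np.uint8))
c=max(cv2.findContours(m,0,2)[0],key=cv2.contourArea);print("disc bbox",cv2.boundingRect(c))
(x,y),r=cv2.minEnclosingCircle(c);print(x,y,r,ray(K,P,[x,y],.02),r*(P[2,3]-.02)/284.7)
E
```

```text
disc bbox (277, 138, 91, 84)
322.0666809082031 181.39999389648438 45.281036376953125 [[ 0.4522 -0.0712]] 0.0402238225778715
```

View pics/w6a.png

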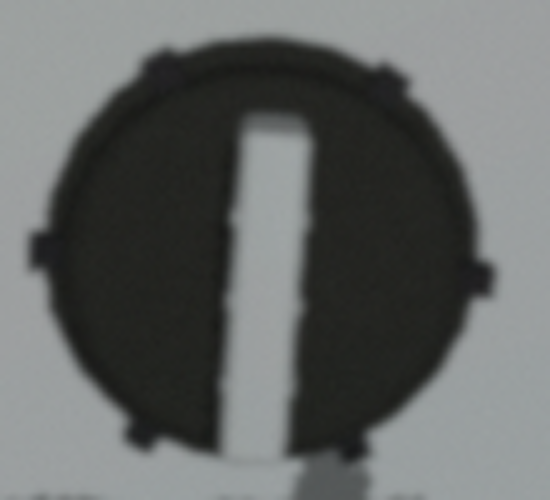

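```bash
python3 - <<'E'
from h import *
im,K,P=load("w6")
w=ray(K,P,np.array([[242,128],[310,130],[290,458],[220,458]])/5+[270,130],.039)
print(w,w.mean(0),np.linalg.norm(w-np.roll(w,-1,0),axis=1)); d=w[0]+w[1]-w[2]-w[3];yaw=np.arctan2(d[1],d[0]);print(np.degrees(yaw))
d=load("w6");T=np.load("w6.npz");M=R.from_quat(T["q"]).as_matrix()
print("cur yaw x",np.degrees(np.arctan2(M[1,0],M[0,0]))-180)
print("tool delta mm",M.T@np.r_[w.mean(0)-T["p"][:2],0]*1e3)
E
```

```text
[[ 0.4783 -0.0792]
 [ 0.4734 -0.0893]
 [ 0.421  -0.0629]
 [ 0.426  -0.0516]] [ 0.4497 -0.0707] [0.0112 0.0587 0.0124 0.0591]
-27.2436834168051
cur yaw x -24.023862916144424
tool delta mm [-6.463  -0.0171  4.3952]
```

```bash
python3 -m jog '{"delta_pos":[[-6.5,20,4.4],[0,35,0],[0,25,0],[0,17,0],[0,3.5,0],[0,0,0]],"dr":[[0,3.2,0],[0,0,0],[0,0,0],[0,0,0],[0,0,0],[0,0,0]]}' 40
python3 -m jog '{"delta_pos":[[0,0,0],[0,0,0],[0,0,0]],"dr":[[0,0,0],[0,0,0],[0,0,0]]}' 24
python3 - <<'E'
from h import *
o,im=snap("w7")
E
```

```text
t: 9.57
eef_pos: [0.4506, -0.0711, 0.2051]
orientation: [-0.167, -0.687, 0.687, 0.167]
force: [0.8, 0.4, -0.2]
opening: 0.0403
t: 9.95
eef_pos: [0.4505, -0.071, 0.2053]
orientation: [-0.167, -0.687, 0.687, 0.167]
force: [0.4, -0.6, 0.1]
opening: 0.0242
t 9.95 pos [450.4811 -71.0012 205.2776] F [ 0.3853 -0.5508  0.1164] open 24.2
axes cols x,y,z
 [[-0.8886  0.0011 -0.4587]
 [ 0.4587 -0.0003 -0.8886]
 [-0.0011 -1.     -0.0002]]
```

View pics/w7.png

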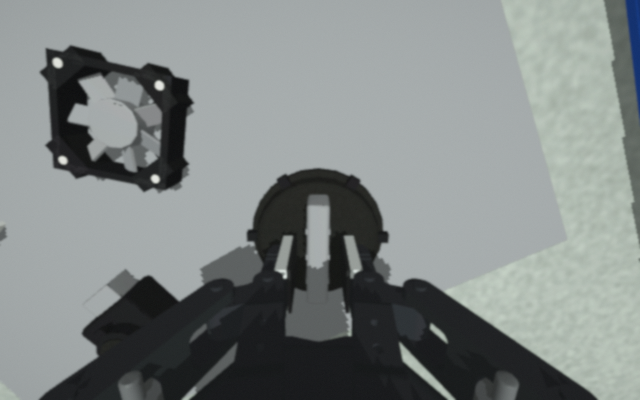

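```bash
python3 -m jog '{"delta_pos":[[0,5,0],[0,0,0]],"dr":[[0,0,0],[0,0,0]]}'
python3 -m jog '{"delta_pos":[[0,0,0],[0,0,0],[0,0,0],[0,0,0]],"dr":[[0,0,0],[0,0,0],[0,0,0],[0,0,0]]}' 2 35
python3 - <<'E'
from h import *
o,im=snap("w8")
E
```

```text
t: 10.25
eef_pos: [0.4499, -0.0709, 0.1991]
orientation: [0.166, 0.687, -0.687, -0.167]
force: [-0.6, 0.4, 0.1]
opening: 0.024
t: 10.75
eef_pos: [0.4502, -0.0709, 0.1996]
orientation: [0.167, 0.687, -0.687, -0.167]
force: [0.4, 0.1, -0.8]
opening: 0.0109
t 10.75 pos [450.1923 -70.93   199.6173] F [ 0.4042  0.059  -0.8217] open 10.9
axes cols x,y,z
 [[-0.8885 -0.0002 -0.4589]
 [ 0.4589  0.0001 -0.8885]
 [ 0.0002 -1.      0.    ]]
```

View pics/w8.png

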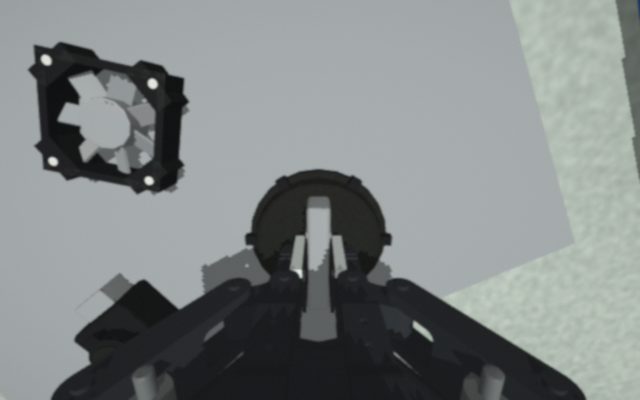

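```bash
python3 -m jog '{"delta_pos":[[0,-20,0],[0,-40,0],[0,-40,0],[-27,0,47],[-27,0,47],[-27,0,47],[-28,0,47],[-28,0,46],[0,0,0],[0,0,0],[0,0,0],[0,0,0]],"dr":[[0,0,0],[0,0,0],[0,0,0],[0,0,0],[0,0,0],[0,0,0],[0,0,0],[0,0,0],[0,-8.3,0],[0,-8.3,0],[0,-8.2,0],[0,0,0]]}'
python3 - <<'E'
from h import *
o,im=snap("w9")
E
```

```text
t: 12.3
eef_pos: [0.4646, -0.3417, 0.2995]
orientation: [0.016, 0.707, -0.707, -0.016]
force: [-0.9, -0.6, -0.3]
opening: 0.0113
t 12.3 pos [ 464.5678 -341.7436  299.4774] F [-0.8884 -0.5611 -0.2754] open 11.3
axes cols x,y,z
 [[-0.999  -0.0004 -0.0455]
 [ 0.0455  0.0003 -0.999 ]
 [ 0.0004 -1.     -0.0003]]
```

View pics/w9.png

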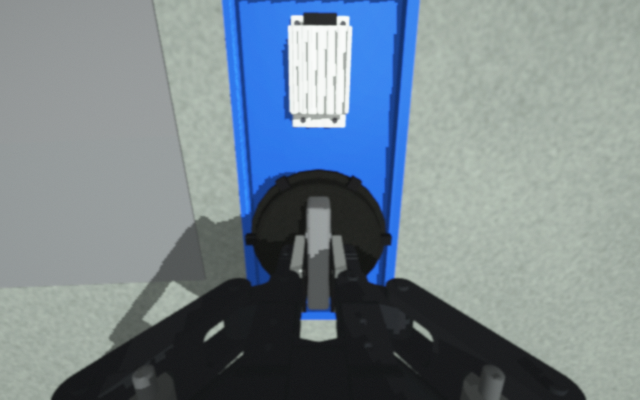

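```bash
python3 - <<'E'
from h import *
im,K,P=load("w9")
print("driver flange near",ray(K,P,[[293,126],[346,128]],.009))
hsv=cv2.cvtColor(im,cv2.COLOR_BGR2HSV);m=cv2.inRange(hsv,(100,130,50),(130,255,255))
for v in (30,80,130,180,210):
    xs=np.where(m[v])[0];a=ray(K,P,[[xs.min()-.5,v],[xs.max()+.5,v]],.02);print(v,a.ravel(),a.mean(0))
c=np.array([.4645,-.3417]);print("cap disc edge px expected when down?",)
E
```

```text
driver flange near [[ 0.5243 -0.3218]
 [ 0.5204 -0.3689]]
30 [ 0.5998 -0.275   0.5929 -0.4236] [ 0.5964 -0.3493]
80 [ 0.5638 -0.273   0.557  -0.4217] [ 0.5604 -0.3474]
130 [ 0.5241 -0.2717  0.5172 -0.4204] [ 0.5206 -0.3461]
180 [ 0.48   -0.2693  0.4732 -0.4181] [ 0.4766 -0.3437]
210 [ 0.4511 -0.2683  0.4443 -0.4165] [ 0.4477 -0.3424]
cap disc edge px expected when down?
```

```bash
python3 -m jog '{"delta_pos":[[0,20,1.5],[0,35,0],[0,28,0],[0,9,0],[0,3,0],[0,0,0],[0,1.5,0],[0,0,0]],"dr":[[0,0,0],[0,0,0],[0,0,0],[0,0,0],[0,0,0],[0,0,0],[0,0,0],[0,0,0]]}'
python3 -m jog '{"delta_pos":[[0,1,0],[0,0,0]],"dr":[[0,0,0],[0,0,0]]}'
```

```text
t: 13.35
eef_pos: [0.4648, -0.3434, 0.204]
orientation: [-0.016, -0.707, 0.707, 0.015]
force: [-0.1, -0.1, -0.7]
opening: 0.0104
t: 13.6
eef_pos: [0.4645, -0.3432, 0.2023]
orientation: [-0.016, -0.707, 0.707, 0.015]
force: [0.0, -0.2, -0.0]
opening: 0.0109
```

```bash
python3 -m jog '{"delta_pos":[[0,1,0],[0,0,0]],"dr":[[0,0,0],[0,0,0]]}'
python3 -m jog '{"delta_pos":[[0,0.8,0],[0,0,0]],"dr":[[0,0,0],[0,0,0]]}'
```

```text
t: 13.85
eef_pos: [0.4646, -0.3433, 0.2016]
orientation: [-0.016, -0.707, 0.707, 0.015]
force: [-0.2, 0.8, 1.7]
opening: 0.011
t: 14.1
eef_pos: [0.4647, -0.3434, 0.2016]
orientation: [0.015, 0.707, -0.707, -0.016]
force: [-2.9, 2.5, 7.9]
opening: 0.0108
```

```bash
python3 -m jog '{"delta_pos":[[0,0,0],[0,0,0],[0,-25,0],[0,-40,0],[0,-45,0],[0,0,0]],"dr":[[0,0,0],[0,0,0],[0,0,0],[0,0,0],[0,0,0],[0,0,0]]}' 32
python3 -m jog '{"delta_pos":[[0,0,0],[0,0,0]],"dr":[[0,0,0],[0,0,0]]}' 80
python3 - <<'E'
from h import *
o,im=snap("w10")
E
```

```text
t: 14.85
eef_pos: [0.4657, -0.3442, 0.3153]
orientation: [-0.018, -0.705, 0.709, 0.013]
force: [-0.3, -0.1, -0.4]
opening: 0.0318
t: 15.1
eef_pos: [0.4641, -0.3428, 0.3083]
orientation: [0.015, 0.708, -0.706, -0.016]
force: [-0.3, 0.3, 0.3]
opening: 0.0669
t 15.1 pos [ 464.0615 -342.8065  308.2595] F [-0.3088  0.3139  0.2687] open 66.9
axes cols x,y,z
 [[-0.999  -0.0027 -0.0439]
 [ 0.0439  0.0024 -0.999 ]
 [ 0.0028 -1.     -0.0023]]
```

View pics/w10.png

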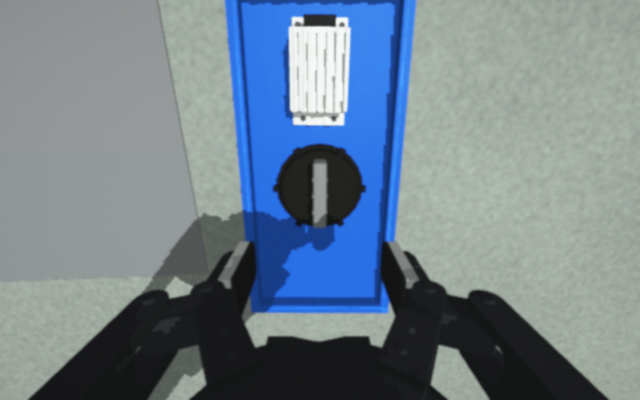

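```bash
python3 -m jog '{"delta_pos":[[4,0,-50],[4,0,-51],[4,0,-50],[4,0,-51],[4,0,-50],[5,0,-51],[5,0,-50],[5,0,-51],[0,0,0],[0,0,0],[0,0,0]],"dr":[[0,0,0],[0,0,0],[0,0,0],[0,0,0],[0,0,0],[0,0,0],[0,0,0],[0,0,0],[0,-10,0],[0,-9.5,0],[0,0,0]]}' 75
python3 - <<'E'
from h import *
o,im=snap("w11")
crop(im,220,100,420,260,3.5,"w11a")
E
```

```text
t: 16.52
eef_pos: [0.447, 0.0621, 0.3094]
orientation: [-0.105, 0.7, -0.699, 0.103]
force: [0.4, 0.4, -0.1]
opening: 0.0751
t 16.52 pos [446.9802  62.1196 309.3516] F [ 0.4447  0.3863 -0.1455] open 75.1
axes cols x,y,z
 [[-0.9568 -0.002   0.2908]
 [-0.2908 -0.0001 -0.9568]
 [ 0.0019 -1.     -0.0005]]
```

View pics/w11.png

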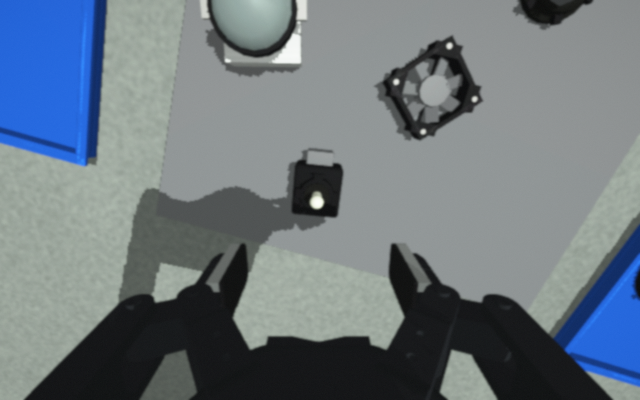

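View pics/w11a.png

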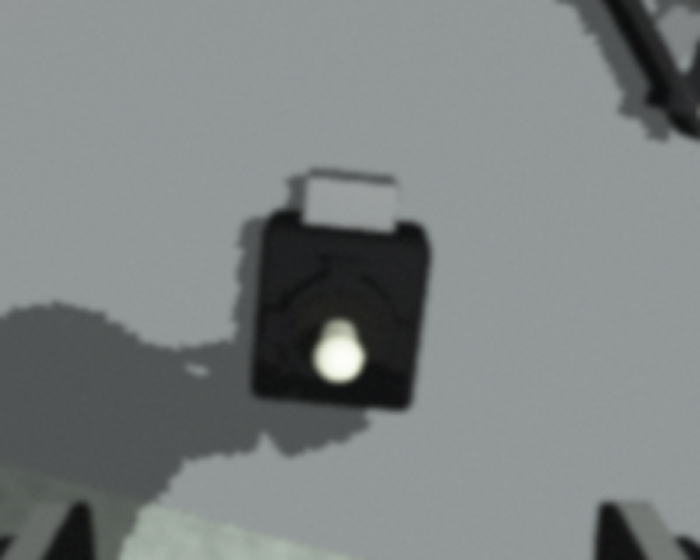

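```bash
python3 - <<'E'
from h import *
im,K,P=load("w11");T=np.load("w11.npz");M=R.from_quat(T["q"]).as_matrix()
w=ray(K,P,np.array([[266,212],[431,225],[411,409],[251,396]])/3.5+[220,100],.031)
print(w,w.mean(0),np.linalg.norm(w-np.roll(w,-1,0),axis=1)); d=w[0]+w[1]-w[2]-w[3];print("yaw",np.degrees(np.arctan2(d[1],d[0])))
e=w[0]+w[3]-w[1]-w[2];print("yaw from y",np.degrees(np.arctan2(-e[0],e[1])))
print("cur",np.degrees(np.arctan2(M[1,0],M[0,0])));print("body centre in tool",M.T@np.r_[w.mean(0)-T["p"][:2],0]*1e3)
print("ball",ray(K,P,np.array([[340,355]])/3.5+[220,100],.06))
E
```

```text
[[0.4696 0.0899]
 [0.4785 0.0492]
 [0.4296 0.0385]
 [0.4207 0.0805]] [0.4496 0.0645] [0.0417 0.0501 0.0429 0.0498]
yaw 11.609317468727989
yaw from y 12.127040521835646
cur -163.0958948509832
body centre in tool [-3.2119 -0.0053 -1.5456]
ball [[0.4482 0.0639]]
```

```bash
python3 -m jog '{"delta_pos":[[-3,20,-1.5],[0,40,0],[0,35,0],[0,20,0],[0,8,0],[0,0,0]],"dr":[[0,4.9,0],[0,0,0],[0,0,0],[0,0,0],[0,0,0],[0,0,0]]}' 65
python3 -m jog '{"delta_pos":[[0,0,0],[0,0,0],[0,0,0],[0,0,0],[0,0,0]],"dr":[[0,0,0],[0,0,0],[0,0,0],[0,0,0],[0,0,0]]}' 28 40
python3 - <<'E'
from h import *
o,im=snap("w12")
E
```

```text
t: 17.32
eef_pos: [0.4497, 0.0641, 0.1872]
orientation: [-0.074, 0.703, -0.703, 0.074]
force: [0.2, 0.0, -0.3]
opening: 0.065
t: 17.95
eef_pos: [0.4506, 0.0643, 0.1888]
orientation: [0.074, -0.703, 0.703, -0.075]
force: [0.3, -0.5, 5.6]
opening: 0.0429
t 17.95 pos [450.5717  64.2506 188.8303] F [ 0.3296 -0.5209  5.5959] open 42.9
axes cols x,y,z
 [[-0.9778  0.0027  0.2094]
 [-0.2094 -0.0001 -0.9778]
 [-0.0026 -1.      0.0006]]
```

View pics/w12.png

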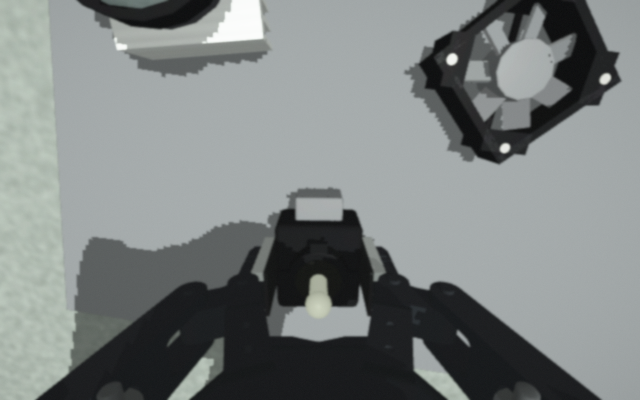

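```bash
python3 - <<'E'
from h import *
im,K,P=load("w10")
print("outer near",ray(K,P,[320,312],.02),"inner rim/floor",ray(K,P,[[320,306]],.02),ray(K,P,[[320,297]],.005))
print("cap",ray(K,P,[[319,186]],.022),"near edge",ray(K,P,[[319,229]],.022))
hsv=cv2.cvtColor(im,cv2.COLOR_BGR2HSV);m=cv2.inRange(hsv,(100,130,50),(130,255,255))
for v in (180,220,235):
    xs=np.where(m[v])[0];print(ray(K,P,[[xs.min()-.5,v],[xs.max()+.5,v]],.02).mean(0))
E
```

```text
outer near [[ 0.3244 -0.3376]] inner rim/floor [[ 0.3322 -0.338 ]] [[ 0.3323 -0.338 ]]
cap [[ 0.468  -0.3428]] near edge [[ 0.4243 -0.3409]]
[ 0.4733 -0.3439]
[ 0.433  -0.3417]
[ 0.4169 -0.341 ]
```

```bash
python3 -m jog '{"delta_pos":[[0,-20,0],[0,-45,0],[0,-48,0],[20,0,47],[20,0,47],[20,0,47],[20,0,47],[20,0,47],[20,0,47],[20,0,48],[21,0,48],[0,0,0]],"dr":[[0,0,0],[0,0,0],[0,0,0],[0,0,0],[0,0,0],[0,0,0],[0,0,0],[0,0,0],[0,0,0],[0,0,0],[0,7.3,0],[0,7.3,0]]}'
python3 -m jog '{"delta_pos":[[0,0,0]],"dr":[[0,0,0]]}'
python3 - <<'E'
from h import *
o,im=snap("w13")
E
```

```text
t: 19.5
eef_pos: [0.3704, -0.3419, 0.3003]
orientation: [-0.018, -0.707, 0.707, 0.019]
force: [-1.1, 0.1, -0.5]
opening: 0.0428
t: 19.62
eef_pos: [0.371, -0.3394, 0.2998]
orientation: [0.015, 0.707, -0.707, -0.016]
force: [0.5, 0.5, -1.6]
opening: 0.043
t 19.62 pos [ 370.9994 -339.3796  299.8165] F [ 0.5461  0.5306 -1.5915] open 43.0
axes cols x,y,z
 [[-0.9991 -0.0008 -0.0435]
 [ 0.0435  0.0011 -0.9991]
 [ 0.0009 -1.     -0.001 ]]
```

View pics/w13.png

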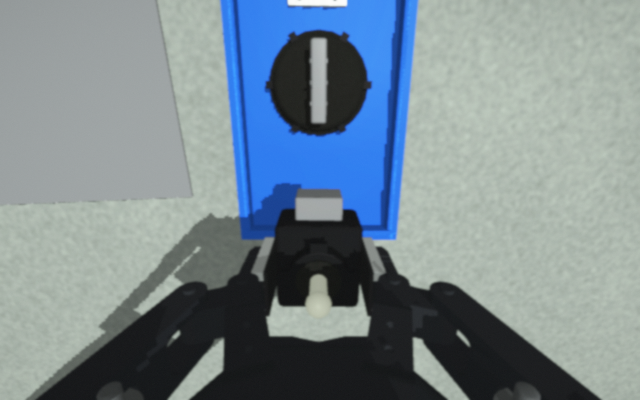

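```bash
python3 - <<'E'
from h import *
im,K,P=load("w13")
print("outer near",ray(K,P,[[257,239],[388,239]],.02),"inner",ray(K,P,[[262,228],[380,227]],.02))
print("cap near",ray(K,P,[[319,134]],.022), "cap ctr",ray(K,P,[[319,82]],.022))
print("motor body top far edge", ray(K,P,[[285,211],[355,211]],.2998-.1888+.031),ray(K,P,[[275,306],[360,306]],.2998-.1888+.031))
E
```

```text
outer near [[ 0.3267 -0.2778]
 [ 0.3212 -0.4042]] inner [[ 0.338  -0.2838]
 [ 0.3342 -0.3963]]
cap near [[ 0.4238 -0.3419]] cap ctr [[ 0.4651 -0.3437]]
motor body top far edge [[ 0.4    -0.3245]
 [ 0.3985 -0.3579]] [[ 0.3459 -0.3148]
 [ 0.344  -0.3603]]
```

```bash
python3 -m jog '{"delta_pos":[[-2,20,0],[0,40,0],[0,30,0],[0,11,0],[0,3,0],[0,0,0],[0,2,0],[0,0,0]],"dr":[[0,0,0],[0,0,0],[0,0,0],[0,0,0],[0,0,0],[0,0,0],[0,0,0],[0,0,0]]}'
python3 -m jog '{"delta_pos":[[0,1.5,0],[0,0,0]],"dr":[[0,0,0],[0,0,0]]}'
```

```text
t: 20.68
eef_pos: [0.3736, -0.3394, 0.1951]
orientation: [-0.016, -0.707, 0.707, 0.015]
force: [0.3, 0.5, -0.9]
opening: 0.0429
t: 20.92
eef_pos: [0.3734, -0.3392, 0.1929]
orientation: [0.015, 0.707, -0.707, -0.016]
force: [-0.4, -0.1, -1.0]
opening: 0.0432
```

```bash
python3 -m jog '{"delta_pos":[[0,1.5,0],[0,0,0]],"dr":[[0,0,0],[0,0,0]]}'
python3 -m jog '{"delta_pos":[[0,1,0],[0,0,0]],"dr":[[0,0,0],[0,0,0]]}'
```

```text
t: 21.18
eef_pos: [0.3734, -0.3391, 0.1912]
orientation: [0.015, 0.707, -0.707, -0.016]
force: [0.4, -0.2, 0.2]
opening: 0.043
t: 21.42
eef_pos: [0.3735, -0.3393, 0.1909]
orientation: [0.015, 0.707, -0.707, -0.016]
force: [-1.3, 1.7, 4.0]
opening: 0.0426
```

```bash
python3 -m jog '{"delta_pos":[[0,0,0],[0,0,0],[0,0,0],[0,-25,0],[0,-45,0],[0,-50,0],[0,0,0]],"dr":[[0,0,0],[0,0,0],[0,0,0],[0,0,0],[0,0,0],[0,0,0],[0,0,0]]}' 62
python3 - <<'E'
from h import *
o,im=snap("w14")
E
```

```text
t: 22.3
eef_pos: [0.3746, -0.3404, 0.3158]
orientation: [-0.018, -0.704, 0.71, 0.013]
force: [0.0, -0.6, 0.1]
opening: 0.0621
t 22.3 pos [ 374.6287 -340.436   315.8095] F [ 0.0204 -0.6418  0.0562] open 62.1
axes cols x,y,z
 [[-0.999   0.0069 -0.0438]
 [ 0.0437 -0.0077 -0.999 ]
 [-0.0072 -0.9999  0.0074]]
```

View pics/w14.png

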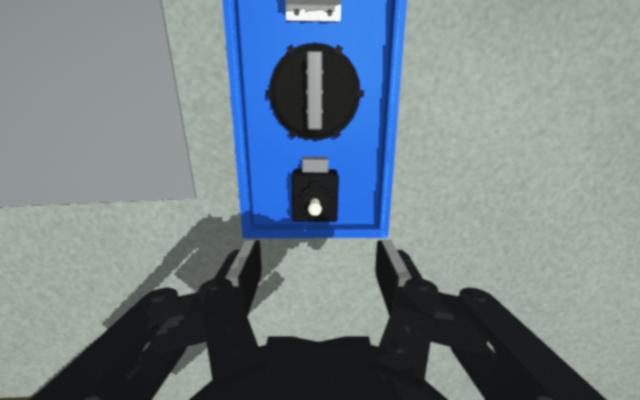

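```bash
python3 -m jog '{"delta_pos":[[-28,0,-42],[-28,0,-42],[-28,0,-42],[-28,0,-42],[-28,0,-42],[-28,0,-42],[-28,0,-42],[-28,0,-42],[-29,0,-42],[-29,0,-43],[0,0,0],[0,0,0]],"dr":[[0,0,0],[0,0,0],[0,0,0],[0,0,0],[0,0,0],[0,0,0],[0,0,0],[0,0,0],[0,0,0],[0,0,0],[0,7.5,0],[0,0,0]]}' 75
python3 - <<'E'
from h import *
o,im=snap("w15")
crop(im,220,100,420,260,3.5,"w15a")
E
```

```text
t: 23.85
eef_pos: [0.6733, 0.0696, 0.3077]
orientation: [-0.059, -0.704, 0.705, 0.062]
force: [0.2, -0.6, -0.2]
opening: 0.075
t 23.85 pos [673.2652  69.6287 307.7214] F [ 0.1915 -0.5906 -0.2329] open 75.0
axes cols x,y,z
 [[-0.9852 -0.004  -0.1714]
 [ 0.1714 -0.0002 -0.9852]
 [ 0.0039 -1.      0.0008]]
```

View pics/w15.png

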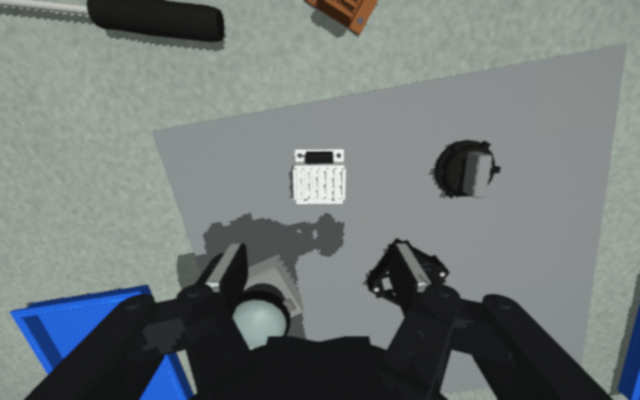

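View pics/w15a.png

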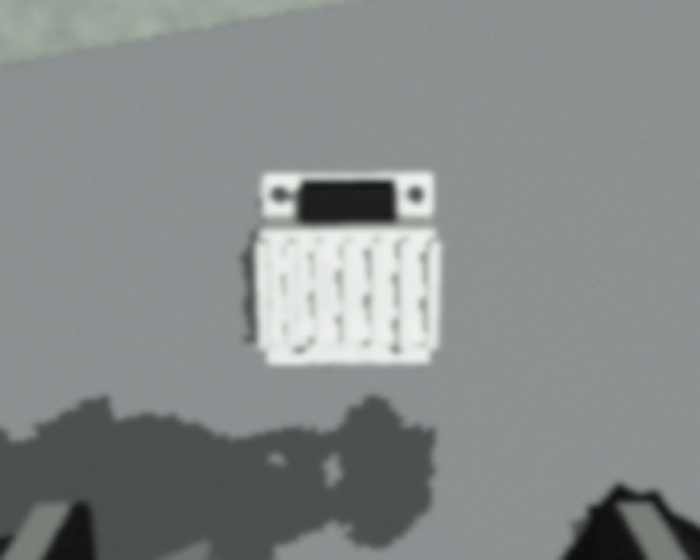

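```bash
python3 - <<'E'
from h import *
im,K,P=load("w15");T=np.load("w15.npz");M=R.from_quat(T["q"]).as_matrix()
for q,z in (([[262,173],[434,172],[432,363],[266,363]],.007),([[256,229],[441,229],[438,350],[256,350]],.033)):
    w=ray(K,P,np.array(q)/3.5+[220,100],z)
    d=w[0]+w[1]-w[2]-w[3];e=w[0]+w[3]-w[1]-w[2]
    print(w.mean(0),np.linalg.norm(w-np.roll(w,-1,0),axis=1),"yaw",np.degrees(np.arctan2(d[1],d[0])),np.degrees(np.arctan2(-e[0],e[1])),"tool",M.T@np.r_[w.mean(0)-T["p"][:2],0]*1e3)
print("cur",np.degrees(np.arctan2(M[1,0],M[0,0]))-180)
E
```

```text
[0.6811 0.0667] [0.0465 0.0548 0.0477 0.0545] yaw -9.504914872069074 -9.739362270684202 tool [-8.1984 -0.0305  1.5551]
[0.6825 0.0668] [0.046  0.0318 0.0471 0.0318] yaw -10.500055136986914 -9.904034031581356 tool [-9.544  -0.036   1.2107]
cur -9.871159714680232
```

```bash
python3 -m jog '{"delta_pos":[[-9,20,1.5],[0,40,0],[0,35,0],[0,20,0],[0,6,0],[0,0,0]],"dr":[[0,0,0],[0,0,0],[0,0,0],[0,0,0],[0,0,0],[0,0,0]]}' 65
python3 -m jog '{"delta_pos":[[0,0,0],[0,0,0],[0,0,0],[0,0,0],[0,0,0]],"dr":[[0,0,0],[0,0,0],[0,0,0],[0,0,0],[0,0,0]]}' 30 50
python3 - <<'E'
from h import *
o,im=snap("w16")
E
```

```text
t: 24.65
eef_pos: [0.6826, 0.0658, 0.1898]
orientation: [0.062, 0.704, -0.704, -0.061]
force: [0.4, -0.5, 0.1]
opening: 0.0653
t: 25.28
eef_pos: [0.6832, 0.0661, 0.1917]
orientation: [0.063, 0.705, -0.704, -0.06]
force: [1.0, -0.0, 6.2]
opening: 0.0447
t 25.27 pos [683.2198  66.0569 191.712 ] F [ 1.0297 -0.0333  6.185 ] open 44.7
axes cols x,y,z
 [[-0.9848  0.0038 -0.1737]
 [ 0.1737  0.     -0.9848]
 [-0.0037 -1.     -0.0007]]
```

View pics/w16.png

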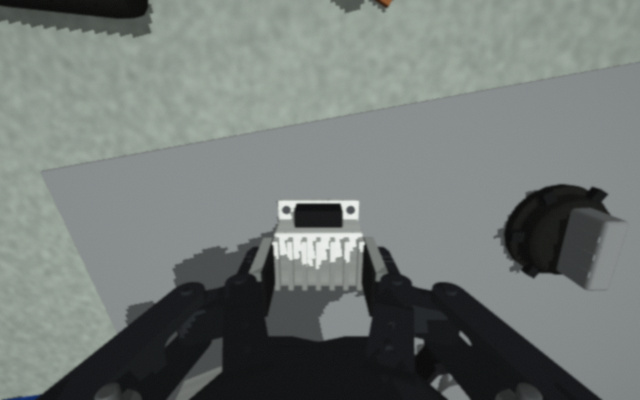

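```bash
python3 -m jog '{"delta_pos":[[0,-20,0],[0,-45,0],[0,-45,0],[27,0,-36],[27,0,-36],[27,0,-37],[27,0,-37],[27,0,-37],[28,0,-37],[28,0,-37],[0,0,0],[0,0,0]],"dr":[[0,0,0],[0,0,0],[0,0,0],[0,0,0],[0,0,0],[0,0,0],[0,0,0],[0,0,0],[0,0,0],[0,-5.5,0],[0,-5.5,0],[0,0,0]]}'
python3 - <<'E'
from h import *
o,im=snap("w17")
K,P=cam("wrist",o)
hsv=cv2.cvtColor(im,cv2.COLOR_BGR2HSV);m=cv2.inRange(hsv,(100,130,50),(130,255,255))
cnt=max(cv2.findContours(m,0,2)[0],key=cv2.contourArea);mm=np.zeros_like(m);cv2.drawContours(mm,[cnt],-1,255,-1)
for v in range(140,260,15):
    xs=np.where(mm[v])[0]
    if len(xs): a=ray(K,P,[[xs.min()-.5,v],[xs.max()+.5,v]],.02);print(v,xs.min(),xs.max(),a.ravel(),a.mean(0))
for u in range(240,410,20):
    ys=np.where(mm[:,u])[0]
    if len(ys): print(u,ys.min(),ray(K,P,[u,ys.min()-.5],.02))
E
```

```text
t: 26.82
eef_pos: [0.5382, 0.3528, 0.2998]
orientation: [0.006, -0.707, 0.707, -0.006]
force: [-0.2, 0.5, -1.1]
opening: 0.0443
t 26.82 pos [538.1956 352.7586 299.8041] F [-0.1556  0.4763 -1.0985] open 44.3
axes cols x,y,z
 [[-0.9999 -0.0002  0.0173]
 [-0.0173 -0.0002 -0.9999]
 [ 0.0002 -1.      0.0002]]
140 237 408 [0.5848 0.4244 0.5873 0.2756] [0.586 0.35 ]
155 238 406 [0.5717 0.4245 0.5743 0.2759] [0.573  0.3502]
170 239 404 [0.5583 0.4245 0.5608 0.2761] [0.5595 0.3503]
185 240 403 [0.5444 0.4245 0.5469 0.2755] [0.5456 0.35  ]
200 241 401 [0.53   0.4246 0.5325 0.2758] [0.5313 0.3502]
215 242 399 [0.5151 0.4246 0.5177 0.2762] [0.5164 0.3504]
230 243 398 [0.4997 0.4246 0.5023 0.2755] [0.501  0.3501]
245 244 396 [0.4838 0.4247 0.4864 0.2758] [0.4851 0.3502]
240 129 [[0.5946 0.4208]]
260 129 [[0.5949 0.4037]]
280 130 [[0.5943 0.3866]]
300 130 [[0.5946 0.3694]]
320 130 [[0.5949 0.3523]]
340 131 [[0.5943 0.3352]]
360 131 [[0.5946 0.318 ]]
380 131 [[0.5949 0.3009]]
400 132 [[0.5944 0.2837]]
```

View pics/w17.png

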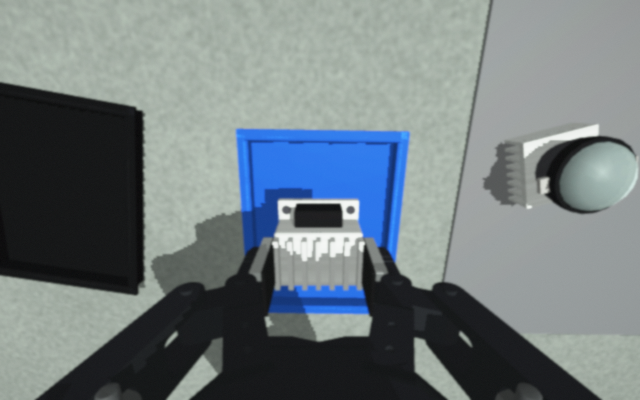

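```bash
python3 -m jog '{"delta_pos":[[-3,20,3],[0,40,0],[0,28,0],[0,11,0],[0,2,0],[0,0,0],[0,1.5,0],[0,0,0]],"dr":[[0,1,0],[0,0,0],[0,0,0],[0,0,0],[0,0,0],[0,0,0],[0,0,0],[0,0,0]]}'
python3 -m jog '{"delta_pos":[[0,1.5,0],[0,0,0]],"dr":[[0,0,0],[0,0,0]]}'
```

```text
t: 27.88
eef_pos: [0.5421, 0.3495, 0.1978]
orientation: [0.001, 0.707, -0.707, 0.0]
force: [0.4, 0.0, -1.5]
opening: 0.0445
t: 28.12
eef_pos: [0.5418, 0.3494, 0.1954]
orientation: [0.0, -0.707, 0.707, 0.0]
force: [-0.7, 0.5, -1.9]
opening: 0.0447
```

```bash
python3 -m jog '{"delta_pos":[[0,1.5,0],[0,0,0]],"dr":[[0,0,0],[0,0,0]]}'
python3 -m jog '{"delta_pos":[[0,1,0],[0,0,0]],"dr":[[0,0,0],[0,0,0]]}'
```

```text
t: 28.38
eef_pos: [0.5419, 0.3494, 0.1939]
orientation: [0.0, 0.707, -0.707, -0.0]
force: [-0.3, 0.2, -1.6]
opening: 0.0447
t: 28.62
eef_pos: [0.5419, 0.3494, 0.1937]
orientation: [0.0, -0.707, 0.707, 0.0]
force: [-4.1, -1.5, 4.7]
opening: 0.0447
```

Contact; release, retreat and look.

```bash
python3 -m jog '{"delta_pos":[[0,0,0],[0,0,0],[0,0,0],[0,-25,0],[0,-40,0],[0,-45,0],[0,0,0]],"dr":[[0,0,0],[0,0,0],[0,0,0],[0,0,0],[0,0,0],[0,0,0],[0,0,0]]}' 62
python3 - <<'E'
from h import *
o,im=snap("w18")
E
```

```text
t: 29.5
eef_pos: [0.5433, 0.3501, 0.3085]
orientation: [0.003, 0.709, -0.705, 0.003]
force: [-0.4, 0.9, -0.1]
opening: 0.0621
t 29.5 pos [543.3026 350.1127 308.5101] F [-0.4183  0.9108 -0.1136] open 62.1
axes cols x,y,z
 [[-1.      0.0086 -0.0002]
 [ 0.0002  0.0046 -1.    ]
 [-0.0086 -1.     -0.0046]]
```

View pics/w18.png

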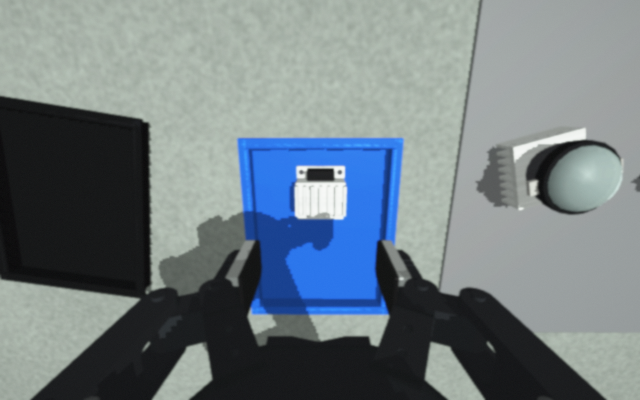

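```bash
python3 -m jog '{"delta_pos":[[-13,0,46],[-13,0,46],[-13,0,46],[-13,0,46],[-13,0,46],[-13,0,46],[-13,0,46],[-13,0,47],[-13,0,47],[0,0,0],[0,0,0]],"dr":[[0,0,0],[0,0,0],[0,0,0],[0,0,0],[0,0,0],[0,0,0],[0,0,0],[0,0,0],[0,0,0],[0,5,0],[0,0,0]]}' 70
python3 - <<'E'
from h import *
o,im=snap("w19")
crop(im,270,130,380,240,5,"w19a")
E
```

```text
t: 30.92
eef_pos: [0.6583, -0.0673, 0.3005]
orientation: [0.03, 0.707, -0.706, -0.032]
force: [-0.1, 0.4, -1.1]
opening: 0.07
t 30.93 pos [658.2796 -67.264  300.5364] F [-0.1349  0.4394 -1.0569] open 70.0
axes cols x,y,z
 [[-0.9962 -0.0035 -0.0875]
 [ 0.0875  0.0008 -0.9962]
 [ 0.0036 -1.     -0.0005]]
```

View pics/w19.png

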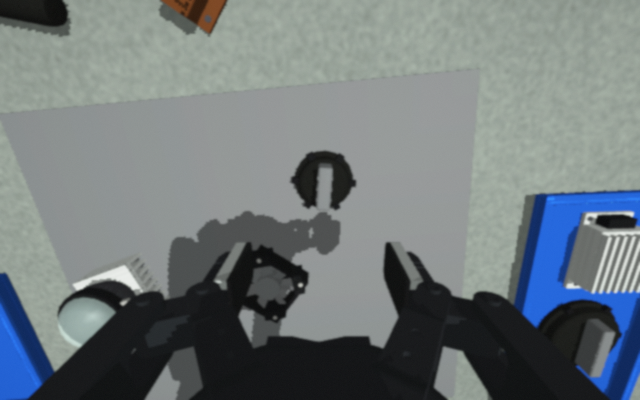

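View pics/w19a.png

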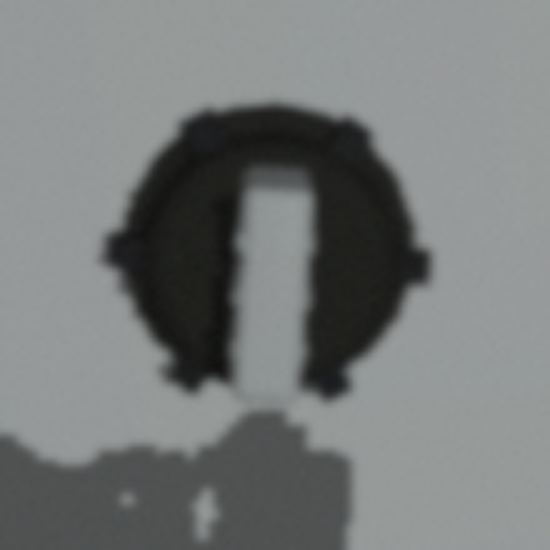

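```bash
python3 - <<'E'
from h import *
im,K,P=load("w19");T=np.load("w19.npz");M=R.from_quat(T["q"]).as_matrix()
w=ray(K,P,np.array([[243,186],[313,188],[303,400],[233,398]])/5+[270,130],.039)
d=w[0]+w[1]-w[2]-w[3];e=w[0]+w[3]-w[1]-w[2]
print(w.mean(0),np.linalg.norm(w-np.roll(w,-1,0),axis=1),"yaw",np.degrees(np.arctan2(d[1],d[0])),"tool",M.T@np.r_[w.mean(0)-T["p"][:2],0]*1e3)
print("tabs centre",ray(K,P,np.array([[268,258]])/5+[270,130],.01),"cur",np.degrees(np.arctan2(M[1,0],M[0,0]))-180)
E
```

```text
[ 0.6658 -0.0731] [0.0116 0.0374 0.0121 0.0374] yaw -7.230370874150106 tool [-7.962  -0.0306  5.1686]
tabs centre [[ 0.6646 -0.0727]] cur -5.018107438389336
```

```bash
python3 -m jog '{"delta_pos":[[-8,20,5.2],[0,35,0],[0,25,0],[0,15,0],[0,3,0],[0,0,0]],"dr":[[0,2.2,0],[0,0,0],[0,0,0],[0,0,0],[0,0,0],[0,0,0]]}' 36
python3 - <<'E'
from h import *
o,im=snap("w20")
E
```

```text
t: 31.72
eef_pos: [0.6667, -0.0725, 0.2054]
orientation: [-0.045, -0.706, 0.706, 0.044]
force: [0.3, 0.1, 0.1]
opening: 0.0356
t 31.73 pos [666.7028 -72.4792 205.4311] F [0.3192 0.1448 0.0694] open 35.6
axes cols x,y,z
 [[-0.9921  0.001  -0.1253]
 [ 0.1253 -0.0002 -0.9921]
 [-0.001  -1.      0.0001]]
```

View pics/w20.png

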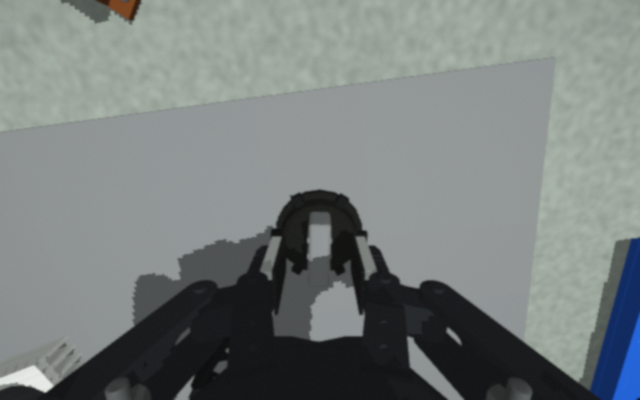

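Web centred between the pads at (319,235). Lower 5.5 mm and grip.

```bash
python3 -m jog '{"delta_pos":[[0,5.5,0],[0,0,0]],"dr":[[0,0,0],[0,0,0]]}' 26
python3 -m jog '{"delta_pos":[[0,0,0],[0,0,0],[0,0,0],[0,0,0]],"dr":[[0,0,0],[0,0,0],[0,0,0],[0,0,0]]}' 2 35
```

```text
t: 32.02
eef_pos: [0.6663, -0.0726, 0.1995]
orientation: [0.045, 0.706, -0.706, -0.044]
force: [-0.0, 1.1, -0.6]
opening: 0.0257
t: 32.52
eef_pos: [0.6665, -0.0726, 0.1997]
orientation: [-0.045, -0.706, 0.706, 0.044]
force: [0.2, -0.1, 1.9]
opening: 0.0108
```

```bash
python3 -m jog '{"delta_pos":[[0,-30,0],[0,-45,0],[0,-45,0],[28,0,-44],[28,0,-44],[28,0,-44],[28,0,-44],[28,0,-44],[28,0,-44],[28,0,-44],[29,0,-43],[29,0,-43]],"dr":[[0,0,0],[0,0,0],[0,0,0],[0,0,0],[0,0,0],[0,0,0],[0,0,0],[0,0,0],[0,0,0],[0,0,0],[0,0,0],[0,0,0]]}'
python3 -m jog '{"delta_pos":[[0,0,0],[0,0,0]],"dr":[[0,-7.2,0],[0,0,0]]}'
python3 - <<'E'
from h import *
o,im=snap("w21")
K,P=cam("wrist",o)
print("driver near",ray(K,P,[[319,127]],.009))
hsv=cv2.cvtColor(im,cv2.COLOR_BGR2HSV);m=cv2.inRange(hsv,(100,130,50),(130,255,255))
cnt=max(cv2.findContours(m,0,2)[0],key=cv2.contourArea);mm=np.zeros_like(m);cv2.drawContours(mm,[cnt],-1,255,-1)
for v in (80,120,160,200):
    xs=np.where(mm[v])[0]
    a=ray(K,P,[[xs.min()-.5,v],[xs.max()+.5,v]],.02);print(v,xs.min(),xs.max(),a.mean(0))
E
```

```text
t: 34.02
eef_pos: [0.4627, 0.3515, 0.3192]
orientation: [-0.044, -0.706, 0.706, 0.045]
force: [0.1, 0.5, -0.7]
opening: 0.011
t: 34.28
eef_pos: [0.4633, 0.3507, 0.3191]
orientation: [0.0, -0.707, 0.707, 0.0]
force: [-0.4, 0.5, -0.4]
opening: 0.0107
t 34.27 pos [463.2598 350.6702 319.053 ] F [-0.4081  0.542  -0.4475] open 10.7
axes cols x,y,z
 [[-1.     -0.0005 -0.0004]
 [ 0.0004 -0.0004 -1.    ]
 [ 0.0005 -1.      0.0004]]
driver near [[0.5197 0.3499]]
80 235 403 [0.5607 0.35  ]
120 238 400 [0.5268 0.3499]
160 241 396 [0.4899 0.3504]
200 245 393 [0.4497 0.3499]
```

View pics/w21.png

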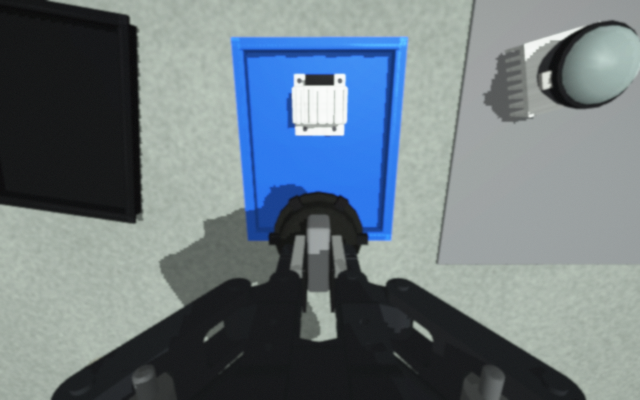

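```bash
python3 -m jog '{"delta_pos":[[0,25,0.5],[0,45,0],[0,30,0],[0,11,0],[0,2,0],[0,0,0],[0,1.5,0],[0,0,0]],"dr":[[0,0,0],[0,0,0],[0,0,0],[0,0,0],[0,0,0],[0,0,0],[0,0,0],[0,0,0]]}'
python3 -m jog '{"delta_pos":[[0,1.5,0],[0,0,0]],"dr":[[0,0,0],[0,0,0]]}'
```

```text
t: 35.33
eef_pos: [0.464, 0.3499, 0.2057]
orientation: [0.0, 0.707, -0.707, 0.0]
force: [0.3, -0.3, -0.5]
opening: 0.0109
t: 35.58
eef_pos: [0.4637, 0.3497, 0.2033]
orientation: [-0.0, -0.707, 0.707, 0.0]
force: [-1.0, 0.2, -0.2]
opening: 0.0111
```

```bash
python3 -m jog '{"delta_pos":[[0,0.8,0],[0,0,0]],"dr":[[0,0,0],[0,0,0]]}'
```

```text
t: 35.83
eef_pos: [0.4637, 0.3497, 0.2025]
orientation: [0.0, -0.707, 0.707, 0.0]
force: [-0.0, -0.2, -0.1]
opening: 0.0109
```

```bash
python3 -m jog '{"delta_pos":[[0,0.8,0],[0,0,0]],"dr":[[0,0,0],[0,0,0]]}'
python3 -m jog '{"delta_pos":[[0,0.8,0],[0,0,0]],"dr":[[0,0,0],[0,0,0]]}'
```

```text
t: 36.08
eef_pos: [0.4638, 0.3497, 0.2018]
orientation: [-0.0, -0.707, 0.707, 0.0]
force: [-0.1, 0.1, 0.4]
opening: 0.0111
t: 36.33
eef_pos: [0.4638, 0.3498, 0.2017]
orientation: [0.0, -0.707, 0.707, 0.0]
force: [-1.7, -2.3, 5.1]
opening: 0.0109
```

Contact; release, lift and check with all cameras.

```bash
python3 -m jog '{"delta_pos":[[0,0,0],[0,0,0],[0,-25,0],[0,-40,0],[0,-45,0],[0,0,0],[0,0,0]],"dr":[[0,0,0],[0,0,0],[0,0,0],[0,0,0],[0,0,0],[0,0,0],[0,0,0]]}' 32
python3 -m jog '{"delta_pos":[[50,0,0],[20,0,0],[0,0,0]],"dr":[[0,0,0],[0,0,0],[0,0,0]]}'
python3 - <<'E'
from h import *
o,im=snap("w22")
t=camera("top")[:,:,::-1];s=camera("scene")[:,:,::-1]
crop(t,190,110,510,320,2.4,"top9")
crop(s,130,120,480,290,2.2,"scene9")
E
```

```text
t: 37.2
eef_pos: [0.4636, 0.3495, 0.3103]
orientation: [0.0, -0.707, 0.707, 0.0]
force: [0.2, 0.5, -0.3]
opening: 0.032
t: 37.58
eef_pos: [0.3926, 0.3496, 0.3096]
orientation: [0.001, -0.707, 0.708, 0.0]
force: [0.1, 0.3, -0.0]
opening: 0.0322
t 37.58 pos [392.5984 349.5566 309.5524] F [ 0.119   0.2937 -0.0383] open 32.2
axes cols x,y,z
 [[-1.     -0.0015  0.0012]
 [-0.0012 -0.0014 -1.    ]
 [ 0.0015 -1.      0.0014]]
```

View pics/w22.png

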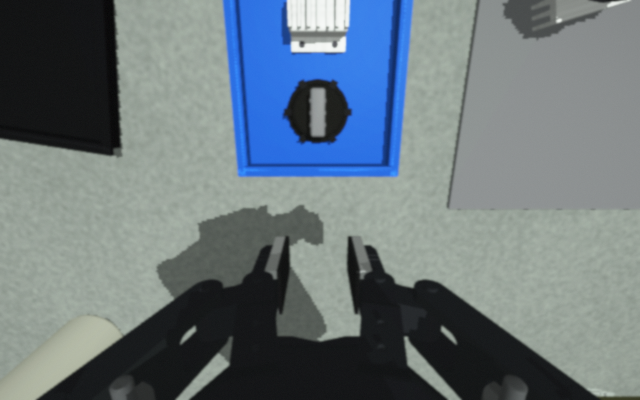

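View pics/top9.png

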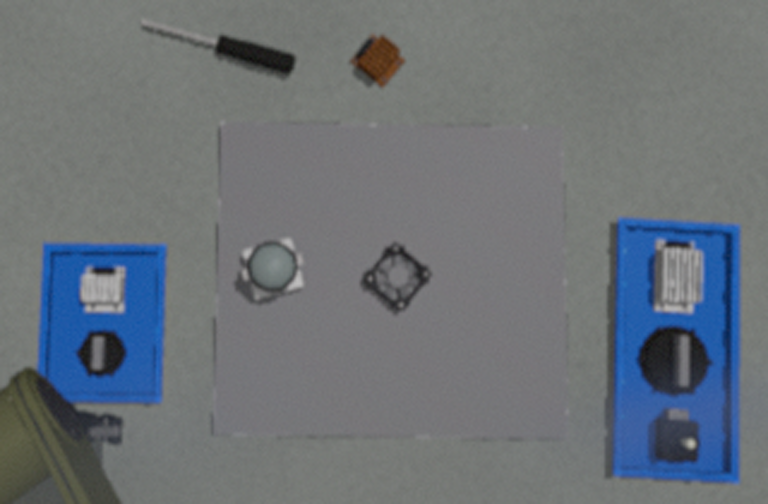

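View pics/scene9.png

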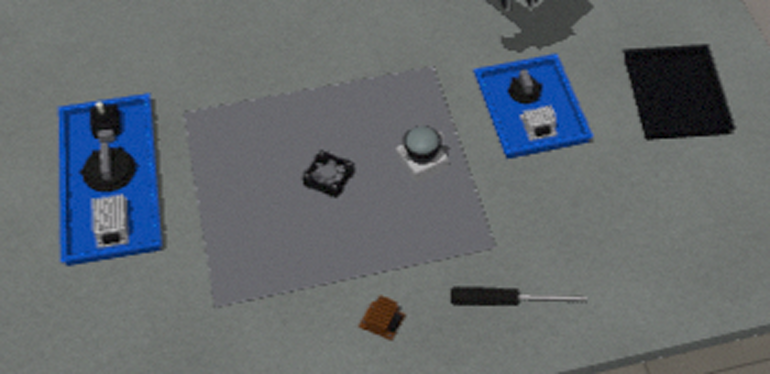

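All five parts are flat and upright in the correct trays. The lens module, fan, brown driver and black tray have not moved, and the gripper is clear.

```bash
python3 - <<'E'
from workcell import close_job
print(close_job())
E
```

```text
the job is handed in; nothing more can be done
None
```

Both kits are made up, and I handed the job in at about 37.7 s of the 134 s allowed.

- **Long tray:** it holds the long driver, the large dust cap and the levelling motor, placed in that order from the far end to the near end.
- **Short tray:** it holds the short driver at the far end and the small dust cap at the near end.
- **Placing:** I lowered each part until the wrist force showed contact with the tray floor (about 4–8 N), then let go.

**Last checks:** The wrist, top and scene pictures show all five parts upright and apart from each other, clear of the tray walls. The lens module, the fan, the brown look-alike and the black tray are where they were, and the gripper is empty and raised.

**Disagreements:**
- Both trays' outer rims measured about 149 mm wide instead of 140 mm, while the inside of the long tray measured about 133 mm against an expected 130 mm. I took the rims to have a lip and worked from the centrelines.
- The top and wrist cameras differed by up to 4 mm on the long tray's position. I used the wrist camera.

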